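# Pin the dough portion stop at the third hole

## Robot

A 6-joint arm with a two-finger parallel gripper is mounted at the origin on a cart in front of the work surface, level with it; the furniture and walls round the work are solid. World frame = base frame: x ahead of the robot, y to its left, z up, the work surface at z = 0. Lengths are in m, angles in rad, forces in N, time in s.
With the tool pointing down it reaches from about 0.3 to 0.775 m from the base axis. Payload 14.6 kg.
Tool frame: the origin (TCP) lies at the very end of the fingers, on their centre line; the grasp point (between the pads) lies 19 mm behind it; z points along the fingers, y is the line along which they close (so a half turn about z gives the same grasp; the last joint's range is limited). The gripper opens to 94 mm and grips with 3 to 60 N. Pads are 16 mm wide; open, the fingers measure 119 mm over their backs; the gripper's body (75 mm by 177 mm) begins 78 mm behind the grasp point.
Start: joints at [-1.227, 0.3, 1.521, -0, 1.321, -0.067], TCP at [0.22, -0.504, 0.205] pointing down, gripper open.
Joint ranges: [-3.03, 3.03], [-0.79, 2.21], [0.23, 2.52], [-1.04, 4.18], [0, 3.07], [-2.55, 2.55]. Speed limits (rad/s): [2.22, 2.22, 2.57, 3.14, 3.14, 3.14].

## Interface

Orientations are given as [roll, pitch, yaw] about the fixed x, y, z axes, in that order (R = Rz(yaw) Ry(pitch) Rx(roll)).
In Python, from station import * gives the robot as it stands.
- The arm moves only by the tool jog_arm, never from a script. Its argument "rows" is a list of rows, each a list of 3 entries, a list of its own where there are three numbers: the shift along the tool's x, y, z in m, then the turn about the tool's z in degrees, then the finger opening in m, from 0 to 0.094. A call has 1 to 12 rows; each row shifts and turns the commanded pose from where the row before left it, along the tool's axes as they then stand; what a row does not reach is not made up. A row lasts 1/12 s, in which the tool goes at most 41.7 mm and 7.16 degrees, less where a joint would pass 70% of its speed; a pose out of reach is approached as far as the arm can. A call is refused whole if a number of a shift passes 0.0417 or a number of a turn 7.16, either way. A call with a gripper value outside its range is refused whole. The fingers move at their own pace and stop on an object; "squeeze" is the grip in N (left out, the last holds). Time passes only in rows, so rows that do not move let the fingers close. It gives the time, the measured TCP pose, the force, the opening and the grip force at its end, in the units of the state.
- get_obs(): the state, without advancing time (a new reading comes with each control period).
- camera(name): name is "scene" or "top"; returns a dict with "image" (480x640x3 uint8, red, green, blue), "range_z" (480x640 float32, m along the optical axis (not along the pixel's ray), 0 where there is no reading), "K" (3x3 intrinsics, pixels), "world_from_camera" (4x4, takes a point from camera to world coordinates). Camera axes: x right, y up, looking along -z (the intrinsics and any distortion apply to the point x, -y, -z); pixel columns grow to the right and rows downward; lengths in m; the calibration is good to about 2 mm. A picture is of the moment at which its call begins.
- hand_in(): hands the job in; it is judged then, once.
Trained networks look in a picture, given as the dict that the camera call returned (one of the last four; its "shot" number tells which), for a name from the list of things; names that differ only in an ending like _2 or _b are one class to them, and where a whole thing is asked for, a point or a joint stands for the part that bears it (a point fixed in the world has none). Each returns a list of dicts, best first, with "p" (0 to 1); they miss things now and then, are a little off and sometimes report something else, mostly with a low value. They report only what shows in the picture. A call takes as long as a camera call.
- search_frame(label, picture): "at" ([column, row] as shares, 0 to 1, of the picture: columns of its width, rows of its height, amid what is visible of it).
- spot_point(label, picture): "at" ([column, row] as shares, 0 to 1, of the picture: columns of its width, rows of its height: a listed point, or the origin of a listed thing).
The state is a dict: "time_s": time; "qpos": joint angles; "joint_vel": joint speeds; "tau": joint torques, N m; "ee_pos": TCP position; "eef_rot": TCP orientation; "force": force on the tool from outside, world axes, zero at the start; "moment": the same for the moment, N m; "grip_width": finger opening in m; "grip_force": force on a finger pad.
Only numpy, scipy, OpenCV 4.12 (cv2) and the standard library are available. Lean on these libraries where they do the work, as an engineer would, in place of code of your own. Each camera call takes 0.05 s, during which the arm holds its last target. There are 200 camera calls.

## Task

The stop of the dough-portioning board was left loose after cleaning. Pull the T-handled detent pin out of its stow sleeve, slide the stop to the third hole of the bar, counted from the cutting slot, and push the pin down through stop and bar until its collar sits on the stop's sleeve and the balls have snapped out underneath. Feel for the hole, never force or jam the pin, and leave the things around the board where they are.

Things in the scene. Friction and masses are not known exactly. Their poses are not given: they have to be found in the camera images.
- portion_guide: Dough-portioning board, fixed on the table: beech, 160 x 340 mm, top at z = 22 mm. Origin: centre of its underside; x away from the robot's side, y to the left along the board, z up. Over its far half, along x = 40 mm, a flat steel index bar (24 mm wide, z = 44 to 50 mm) runs between two aluminium end blocks at y = -103 and 103 (tops z = 56). Nothing but the pin is higher than 70 mm.
- third_hole (a point): Nominal place of the index bar's third hole, in the bar's top face. The bar has five 11 mm holes 30 mm apart along the board's y; the first is the one nearest the cutting slot. To trim the portion length the whole bar can be clamped up to 12 mm to either side along y, so the real row may be off by that much: find the hole by feel or by eye. Leave the bar clamped.
- cutting_slot (a point): Middle of the dark slot, 92 mm long, worn across the board's left end by the blade, with two 6 mm steel blade posts (40 mm high) behind it; on the board's top. The holes of the bar are counted from this end.
- stow_mouth (a point): Centre of the mouth of the stow sleeve at the bar's right end, 140 mm right of the board's middle, 70 mm above the table: upright steel tube, 24 mm outside, 11 mm bore, 32 mm long, open below. The pin is stowed in it at the start, its shoulder on the mouth.
- stop (a joint): Position of the stop along the bar in m, growing to the right (-y of the board); 0.060 when its bore stands over the nominal third hole, range 0 to 0.122. It slides against about 3 N of friction and stays where it is left; at the start it is loose, 25 to 60 mm right of the nominal third hole.
- stop_mouth (a point): Centre of the mouth of the stop's upright steel sleeve, on its bore axis, 70 mm above the table. Sleeve 24 mm outside, bore 11 mm, mouth countersunk to 14.6 mm over 5 mm. The bar's top face lies 20 mm below the mouth; below the 6 mm bar follows the stop's 6 mm lower leg with an 11 mm hole on the same axis, ending 32 mm below the mouth.
- stop_plate (a point): Middle of the top edge of the stop's steel plate, 82 mm long, 6 mm thick, 30 mm high, 54 mm above the table. It reaches from the stop's 40 x 34 mm aluminium carriage across the board towards the robot, square to the bar, its middle 14 mm left of the bore.
- detent_pin: Steel detent pin with a black T-handle, 0.05 to 0.09 kg. Origin: on the axis at the shoulder under its 17.6 mm collar; z up the axis to the handle. Below: shank 10 mm thick, 43 mm long, the last 3 mm tapering to 8.4 mm. Two spring balls stand out 1.7 mm, 37 mm below the shoulder. Home: shoulder on the sleeve's mouth, balls snapped out below the lower leg. Pulling it past the balls takes about 13 N, pushing it in about 10 N.
- pin_handle (a point): Middle of the T-handle's bar, 25 mm above the shoulder. The bar is 44 mm long (pin's x), 13 mm thick (pin's y), 18 mm high, flat-sided, on a stem of 16 x 13 mm above a 4 mm collar; grip it across the 13 mm.
- pin_nose (a point): Flat tip of the pin's nose, 8.4 mm across, on the axis 43 mm below the shoulder.
- cup_press: Two-cup press, fixed, standing to the right of the board; about 370 x 410 mm, its raised head 260 to 300 mm high, its front with the filled cups facing the robot. Nothing to do there: swing past in front of it or above it.
- dough_cleaver: Bystander: dough cleaver with wooden handle, 216 x 78 x 16 mm, lying on the table; origin under its centre.
- small_tin: Bystander: round food tin, 57 mm across, 72 mm high, standing just behind the board; origin under its centre.
- dial_timer: Bystander: cream kitchen timer, 61 mm across, 43 mm high, standing just behind the board; origin under its centre.

How it is judged:
On the way:
1. the pin is pulled out of its stow sleeve, nose clear of the mouth (z of pin_nose in the frame of portion_guide above 0.074 m), for 0.1 s.
At the end, for the whole second after the job is handed in: The pin stands upright through the stop and the bar's third hole (stop reading 45 to 75 mm), on the axis of the stop's sleeve within 3 mm, its shoulder within 2.5 mm of the sleeve's mouth, at rest and released (z of detent_pin in the frame of stop_mouth between -0.0025 and 0.0025 m and horizontal distance between detent_pin and stop_mouth below 0.003 m and angle between the z axis of detent_pin and the z axis of portion_guide, either way round below 0.1 rad and value of joint stop between 0.045 and 0.075 m and linear speed of detent_pin below 0.02 m/s); the robot touches nothing.
It fails at once if the pin is forced or jammed: over 50 N between it and the board with its parts, all contacts added up (squeezed balls alone give 20 N) (contact force between detent_pin and portion_guide above 50 N).
It fails at once if the gripper or arm pushes on the portioning board or its parts with more than 40 N (contact force between any of the fingers, the arm and portion_guide above 40 N).
It fails at once if cleaver, tin or timer moved by more than 30 mm (distance of any of dough_cleaver, small_tin, dial_timer from where it was at the start of the episode above 0.03 m).
It also fails if it takes over 64 s, if anything falls off the work surface, if the arm or the gripper's body presses on something with over 40 N, if the wrist force passes 120 N, or if a joint passes its speed limit or range.

## Working session

There is one attempt and no reset: what is moved stays moved. The work goes in short steps, Python scripts to look and compute and a tool call to move; the robot and the scene stay as the last step left them, time stands still between calls to the robot, and variables do not carry over. Pictures are saved under pics/ and viewed, at most 10 in all, crops included, and the job is handed in when it is done.

Besides the shell and the picture viewer there is one more tool, called after "Request:" as name(argument=value, ...) on one line, values as JSON. jog_arm: Moves the arm, as the interface text tells. Its arguments: {"type":"object","properties":{"rows":{"type":"array","items":{"type":"array"}},"squeeze":{"type":"number"}},"required":["rows"]}

```bash
mkdir -p pics; cat > h.py <<'E'
from station import *
import numpy as np, cv2
def w(pic,u,v,z=None,r=2):
    """pixel -> world; with z: ray cut with plane z, else from depth"""
    K=pic["K"];T=np.array(pic["world_from_camera"])
    d=np.array([(u-K[0][2])/K[0][0],-(v-K[1][2])/K[1][1],-1.])
    if z is None:
        p=pic["range_z"][int(v)-r:int(v)+r+1,int(u)-r:int(u)+r+1];p=p[p>0]
        return (T@np.r_[d*np.median(p),1])[:3] if p.size else None
    D=T[:3,:3]@d;o=T[:3,3]
    return o+D*(z-o[2])/D[2]
def px(pic,p):
    c=np.linalg.inv(pic["world_from_camera"])@np.r_[p,1];K=pic["K"]
    return K[0][0]*c[0]/-c[2]+K[0][2], K[1][1]*-c[1]/-c[2]+K[1][2]
Z=dict(third_hole=.05,cutting_slot=.022,stow_mouth=.07,stop_mouth=.07,stop_plate=.054,pin_handle=.095,detent_pin=.07,portion_guide=0,dough_cleaver=0,small_tin=0,dial_timer=0)
E
python3 - <<'E'
from h import *
for n in("top","scene"):
    c=camera(n);cv2.imwrite(f"pics/{n}0.png",c["image"][:,:,::-1])
    print(n,np.round(np.array(c["world_from_camera"])[:3,3],3),c["K"][0])
    for l in Z:
        for r in spot_point(l,c)[:2]:
            u,v=r["at"][0]*640,r["at"][1]*480
            print(l,round(r["p"],2),round(u),round(v),np.round(w(c,u,v,Z[l]),4))
print({k:np.round(v,3) for k,v in get_obs().items()})
E
```

```text
top [0.354 0.169 1.611] [572.67966025   0.         320.15612624]
third_hole 0.66 263 248 [0.4753 0.3488 0.05  ]
cutting_slot 0.71 218 274 [0.407  0.4761 0.022 ]
cutting_slot 0.32 443 291 [ 0.3585 -0.1479  0.022 ]
stow_mouth 0.72 313 246 [0.4812 0.2091 0.07  ]
stop_mouth 0.53 276 247 [0.4764 0.31   0.07  ]
stop_plate 0.75 272 270 [0.4163 0.3221 0.054 ]
pin_handle 0.6 313 249 [0.4707 0.209  0.095 ]
pin_handle 0.38 271 268 [0.419 0.322 0.095]
detent_pin 0.42 316 247 [0.4764 0.2033 0.07  ]
portion_guide 0.64 264 262 [0.4398 0.3507 0.    ]
dough_cleaver 0.76 441 294 [ 0.3522 -0.1465  0.    ]
small_tin 0.63 316 199 [0.62   0.2047 0.    ]
dial_timer 0.71 273 189 [0.6488 0.3252 0.    ]
scene [-0.355  0.659  0.835] [477.40032772   0.         319.07370428]
third_hole 0.81 264 272 [0.475  0.3503 0.05  ]
cutting_slot 0.86 231 316 [0.4026 0.4652 0.022 ]
stow_mouth 0.81 317 244 [0.4859 0.1933 0.07  ]
stop_mouth 0.9 278 263 [0.4694 0.3122 0.07  ]
stop_plate 0.8 288 283 [0.4074 0.3175 0.054 ]
stop_plate 0.38 314 241 [0.5221 0.1847 0.054 ]
pin_handle 0.68 314 242 [0.4722 0.21   0.095 ]
detent_pin 0.5 317 247 [0.4761 0.1993 0.07  ]
dough_cleaver 0.16 318 243 [0.5664 0.147  0.    ]
small_tin 0.65 293 237 [0.6283 0.1946 0.    ]
dial_timer 0.83 247 250 [0.6352 0.3316 0.    ]
{'time_s': np.float64(1.2), 'qpos': array([-1.227,  0.3  ,  1.521,  0.   ,  1.321, -0.067]), 'joint_vel': array([ 0.001, -0.001, -0.002, -0.001, -0.001, -0.   ]), 'tau': array([ 0.0000e+00, -5.3166e+01, -3.5292e+01,  7.1000e-02,  2.1000e-02,
       -0.0000e+00]), 'ee_pos': array([ 0.22 , -0.504,  0.205]), 'eef_rot': array([ 3.142, -0.   ,  0.411]), 'force': array([-0.076,  0.223,  0.068]), 'moment': array([-0.002,  0.038, -0.054]), 'grip_force': np.float64(0.0), 'grip_width': np.float64(0.094)}
```

```bash
ls pics
```

```text
scene0.png
top0.png
```

```bash
python3 - <<'E'
import cv2
a=cv2.imread("pics/top0.png")[170:310,180:380];b=cv2.imread("pics/scene0.png")[200:340,190:390]
import numpy as np
cv2.imwrite("pics/a.png",cv2.resize(a,None,fx=4,fy=4,interpolation=2));cv2.imwrite("pics/b.png",cv2.resize(b,None,fx=4,fy=4,interpolation=2))
E
```

```text
(no output)
```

View pics/a.png

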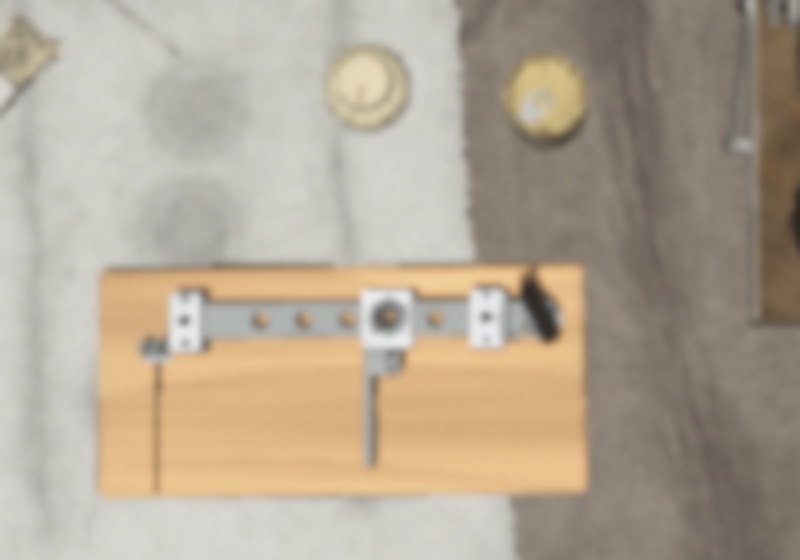

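View pics/b.png

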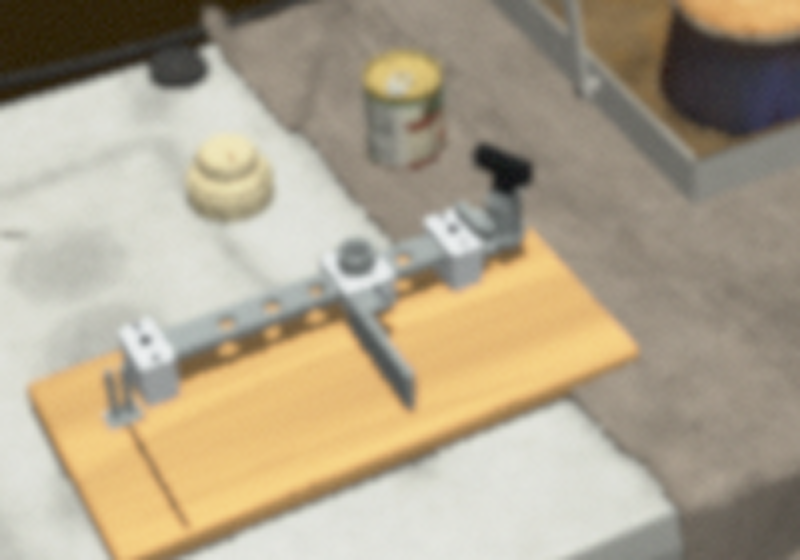

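View pics/top0.png

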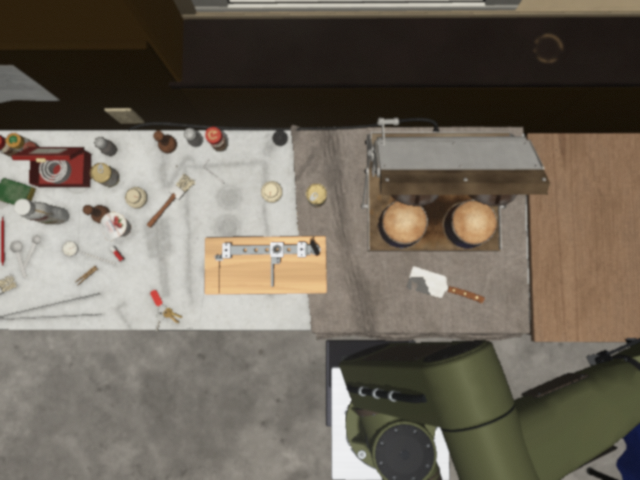

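The top crop shows the bar holes at x=260, 304, 348 and 435, so the third is at 348 and the fourth is under the stop (bore at 388,318). The black T-handle runs from (528,278) to (553,335). The slot is at the left, and the press is well to the right, behind the swing path.

```bash
python3 - <<'E'
from h import *
c=camera("top");im=c["image"].astype(int)
f=lambda x,y:((x+.5)/4-.5+180,(y+.5)/4-.5+170)
P=lambda n,x,y,z:print(n,np.round(w(c,*f(x,y),z),4))
for i,x in enumerate((260,304,348,435)):P("hole%d"%i,x,320-i*.6,.05)
P("blockL",185,320,.056);P("blockR",487,317,.056)
P("bore",388,318,.07);P("plate far",372,378,.054);P("plate near",370,465,.054)
# hole sub-pixel: saturation (R-B) along the bar
s=(im[248:253,:,0]-im[248:253,:,2]).sum(0)
print(s[228:300])
# handle blob
m=np.zeros((480,640),np.uint8);m[232:262,305:325]=(im[232:262,305:325].max(2)<60)
v,u=np.nonzero(m);print(len(u),u.mean(),v.mean(),np.round(w(c,u.mean(),v.mean(),.1),4))
X=np.array([w(c,a,b,.1)[:2] for a,b in zip(u,v)]);e,V=np.linalg.eigh(np.cov(X.T));print(np.sqrt(e),np.degrees(np.arctan2(V[1,1],V[0,1])))
# press front / tall things
r=c["range_z"]
for q in((372,248),(380,200),(500,248),(500,185)):print(q,np.round(w(c,*q),3))
E
```

```text
hole0 [0.4717 0.398  0.05  ]
hole1 [0.4721 0.3678 0.05  ]
hole2 [0.4725 0.3377 0.05  ]
hole3 [0.4729 0.2781 0.05  ]
blockL [0.4712 0.4484 0.056 ]
blockR [0.4732 0.2423 0.056 ]
bore [0.4715 0.3085 0.07  ]
plate far [0.4318 0.3205 0.054 ]
plate near [0.3727 0.3214 0.054 ]
[ -9  -9  -7  -8  -8  -9  -8 -10  -8  -9  -9  -7  -7  -5   9  56 150 188
 136  51   4  -6 -10 -11  -7  11  67 156 185 127  46   3  -4  -6  -6  -1
  29  99 183 195 126  43   7  -3  -1   2  15  53 108 132  91  26  -2  -4
  -3   2   3   7  33 104 179 182 118  38   8   2   1   2  -2  -4  -6  -7]
32 314.34375 247.1875 [0.4743 0.2059 0.1   ]
[0.00199317 0.00937647] -153.84072426091905
(372, 248) [0.478 0.048 0.03 ]
(380, 200) [0.612 0.025 0.028]
(500, 248) [ 0.477 -0.304  0.031]
(500, 185) [ 0.582 -0.195  0.406]
```

Request:
jog_arm(rows=[[[0.03, -0.02, 0], 0, 0.094], [[0.03, -0.025, 0], 0, 0.094], [[0.03, -0.028, 0], 0, 0.094], [[0.02, -0.035, 0], 0, 0.094], [[0.015, -0.038, 0], 0, 0.094], [[0.015, -0.038, 0], 0, 0.094], [[0.015, -0.038, 0], 0, 0.094], [[0.015, -0.038, 0], 0, 0.094], [[0.015, -0.038, 0], 0, 0.094]])

```text
time_s: 2.0
ee_pos: [0.2696, -0.1555, 0.2054]
eef_rot: [3.141, -0.0, 0.41]
force: [1.0, 0.5, 0.4]
grip_width: 0.0941
grip_force: 0.0
```

Request:
jog_arm(rows=[[[0, 0, 0], 5.9, 0.094], [[0, 0, 0], 5.9, 0.094], [[0, 0, 0], 5.9, 0.094], [[0, 0, 0], 5.8, 0.094], [[0.01, -0.04, 0], 0, 0.094], [[0.01, -0.04, 0], 0, 0.094], [[0.01, -0.04, 0], 0, 0.094], [[0.01, -0.04, 0], 0, 0.094], [[0.01, -0.04, 0], 0, 0.094], [[0.01, -0.04, 0], 0, 0.094], [[0.01, -0.04, 0], 0, 0.094], [[0.01, -0.04, 0], 0, 0.094]])

```text
time_s: 3.0
ee_pos: [0.3489, 0.1595, 0.2057]
eef_rot: [-3.141, -0.001, 0.001]
force: [1.4, -1.4, 1.1]
grip_width: 0.0939
grip_force: 0.0
```

Request:
jog_arm(rows=[[[0.01, -0.04, 0], 0, 0.094], [[0.01, -0.04, 0], 0, 0.094], [[0.01, -0.04, 0], 0, 0.094], [[0.01, -0.035, 0], 0, 0.06], [[0.005, 0, 0.02], 0, 0.06], [[0, 0, 0.03], 0, 0.06], [[0, 0, 0.03], 0, 0.06], [[0, 0, 0.01], 0, 0.06], [[0, 0, 0], 0, 0.06]], squeeze=8)

```text
time_s: 3.75
ee_pos: [0.3929, 0.3114, 0.1135]
eef_rot: [3.139, 0.004, 0.001]
force: [0.0, -0.8, 0.1]
grip_width: 0.0607
grip_force: 0.0
```

Request:
jog_arm(rows=[[[0, -0.0095, 0.02], 0, 0.05], [[0, 0, 0.02], 0, 0.05], [[0, 0, 0.02], 0, 0.05], [[0, 0, 0.015], 0, 0.05], [[0, 0, 0.004], 0, 0.05], [[0, 0, 0], 0, 0.02], [[0, 0, 0], 0, 0], [[0, 0, 0], 0, 0], [[0, 0, 0], 0, 0], [[0, 0, 0], 0, 0]], squeeze=8)

```text
time_s: 4.58
ee_pos: [0.3942, 0.3218, 0.0373]
eef_rot: [-3.141, -0.001, 0.001]
force: [0.0, 0.1, 0.9]
grip_width: 0.0201
grip_force: 0.0
```

Request:
jog_arm(rows=[[[0, 0, 0], 0, 0], [[0, 0, 0], 0, 0], [[0, 0, 0], 0, 0], [[0, 0, 0], 0, 0]], squeeze=8)

```text
time_s: 4.92
ee_pos: [0.394, 0.3217, 0.0367]
eef_rot: [-3.141, -0.0, 0.001]
force: [-0.3, 1.3, 2.6]
grip_width: 0.006
grip_force: 8.0
```

Request:
jog_arm(rows=[[[0, -0.005, 0], 0, 0], [[0, -0.01, 0], 0, 0], [[0, -0.01, 0], 0, 0], [[0, -0.0042, 0], 0, 0], [[0, 0, 0], 0, 0], [[0, 0, 0], 0, 0]])

```text
time_s: 5.42
ee_pos: [0.3937, 0.3515, 0.0367]
eef_rot: [-3.141, 0.0, 0.001]
force: [-3.8, 2.9, 4.6]
grip_width: 0.0061
grip_force: 8.0
```

Request:
jog_arm(rows=[[[0, 0, 0], 0, 0.05], [[0, 0, 0], 0, 0.05], [[0, 0, 0], 0, 0.05], [[0, 0, -0.03], 0, 0.05], [[0, 0, -0.04], 0, 0.05], [[0, 0, -0.04], 0, 0.05], [[0, 0.036, 0], 0, 0.05], [[0.02, 0.036, 0], 0, 0.05], [[0.02, 0.036, 0], 0, 0.05], [[0.02, 0.037, 0], 0, 0.05], [[0.02, 0, 0], -5, 0.05], [[0, 0, 0], -7, 0.05]])

```text
time_s: 6.42
ee_pos: [0.4764, 0.2039, 0.1465]
eef_rot: [3.141, -0.001, 0.209]
force: [-0.2, 1.3, -0.6]
grip_width: 0.0501
grip_force: 0.0
```

Request:
jog_arm(rows=[[[0, 0, 0], -7, 0.05], [[0, 0, 0], -6, 0.05], [[0, 0, 0], 0, 0.05], [[0, 0, 0], 0, 0.05]])

```text
time_s: 6.75
ee_pos: [0.4737, 0.206, 0.1464]
eef_rot: [3.142, 0.0, 0.433]
force: [-0.4, 0.3, -0.2]
grip_width: 0.0503
grip_force: 0.0
```

```bash
python3 - <<'E'
from h import *
c=camera("scene")
cv2.imwrite("pics/s1.png",cv2.resize(c["image"][180:320,200:400,::-1],None,fx=4,fy=4,interpolation=2))
c=camera("top");im=c["image"].astype(int)
cv2.imwrite("pics/t1.png",cv2.resize(c["image"][210:290,200:340,::-1],None,fx=5,fy=5,interpolation=2))
s=(im[248:253,:,0]-im[248:253,:,2]).sum(0);print(s[240:300])
E
```

```text
[ -9  -6   6  57 149 189 137  48   3  -6 -10  -9  -7  13  65 152 186 124
  40   2  -8  -6  -5   7  34  80 117 103  48   8  -3  -6  -3  -2   4  11
   6   7   6   6   4   1   7  10  27  61  98 117 124 123 123 124 121 111
  98  94 108 125 127 129]
```

View pics/s1.png

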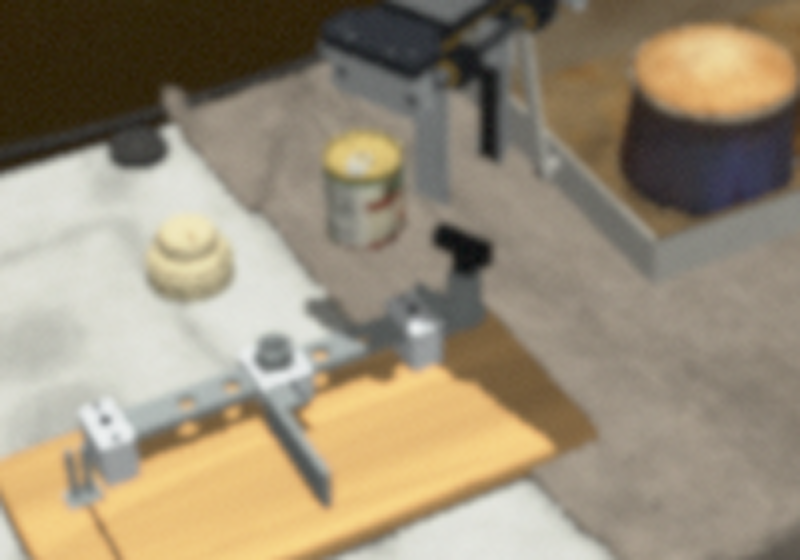

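View pics/t1.png

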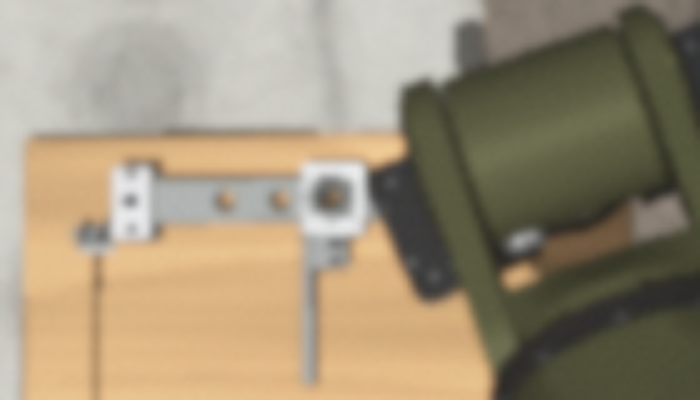

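The stop now sits over the third hole: two free holes remain to its left, and wood shows through the bore at (332,196). The fingers hang above the handle, one on each side. Next I descend and grip.

Request:
jog_arm(rows=[[[0, 0, 0.02], 0, 0.05], [[0, 0, 0.02], 0, 0.05], [[0, 0, 0.02], 0, 0.05], [[0, 0, 0.008], 0, 0.05], [[0, 0, 0], 0, 0.05], [[0, 0, 0], 0, 0.025], [[0, 0, 0], 0, 0.025], [[0, 0, 0], 0, 0.025], [[0, 0, 0], 0, 0.0], [[0, 0, 0], 0, 0.0], [[0, 0, 0], 0, 0.0], [[0, 0, 0], 0, 0.0]], squeeze=6)

```text
time_s: 7.85
ee_pos: [0.474, 0.206, 0.0788]
eef_rot: [3.141, -0.001, 0.437]
force: [0.8, -1.5, 2.1]
grip_width: 0.0131
grip_force: 6.0
```

Request:
jog_arm(rows=[[[0, 0, 0], 0, 0.0], [[0, 0, 0], 0, 0.0], [[0, 0, 0], 0, 0.0], [[0, 0, -0.003], 0, 0.0], [[0, 0, -0.003], 0, 0.0], [[0, 0, -0.004], 0, 0.0], [[0, 0, -0.005], 0, 0.0], [[0, 0, -0.005], 0, 0.0]], squeeze=40)

```text
time_s: 8.52
ee_pos: [0.4735, 0.2058, 0.0976]
eef_rot: [3.141, 0.001, 0.437]
force: [6.7, -1.7, -11.2]
grip_width: 0.0128
grip_force: 40.0
```

Request:
jog_arm(rows=[[[0, 0, -0.005], 0, 0.0], [[0, 0, -0.006], 0, 0.0], [[0, 0, -0.01], 0, 0.0], [[0, 0, -0.01], 0, 0.0], [[0, 0, -0.01], 0, 0.0], [[0, 0, -0.01], 0, 0.0], [[0, 0, 0], 0, 0.0], [[0, 0, 0], 0, 0.0]])

```text
time_s: 9.18
ee_pos: [0.4738, 0.2063, 0.1499]
eef_rot: [-3.142, -0.001, 0.437]
force: [-0.2, 0.1, -1.1]
grip_width: 0.0131
grip_force: 40.0
```

```bash
python3 - <<'E'
from h import *
o=get_obs();print(o["ee_pos"],o["force"],o["grip_width"])
c=camera("scene")
t=np.array(o["ee_pos"]);print(px(c,t),px(c,t+[0,0,-.049-.0]))
cv2.imwrite("pics/s2.png",cv2.resize(c["image"][170:290,230:370,::-1],None,fx=5,fy=5,interpolation=2))
E
```

```text
[0.47383576 0.20628366 0.14994491] [-0.16708464  0.08845008 -1.11213621] 0.013055905366033094
(np.float64(315.1037544440499), np.float64(223.09529597601852)) (np.float64(315.1626311769694), np.float64(238.93110272779413))
```

View pics/s2.png

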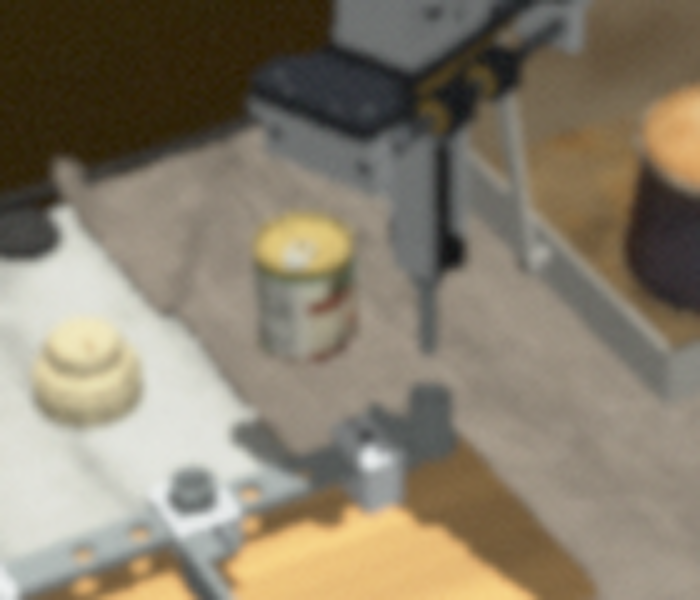

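Request:
jog_arm(rows=[[[0.0109, -0.0239, 0], 0, 0.0], [[0.0109, -0.0239, 0], 0, 0.0], [[0.0109, -0.0239, 0], 0, 0.0], [[0.0109, -0.0239, 0], 0, 0.0], [[0.0109, -0.0238, 0], 0, 0.0], [[0, 0, 0], 0, 0.0], [[0, 0, 0.01], 0, 0.0], [[0, 0, 0.006], 0, 0.0], [[0, 0, 0], 0, 0.0], [[0, 0, 0], 0, 0.0]])

```text
time_s: 10.07
ee_pos: [0.4725, 0.3364, 0.1327]
eef_rot: [3.141, 0.001, 0.436]
force: [0.0, -0.5, -0.3]
grip_width: 0.0126
grip_force: 40.0
```

```bash
python3 - <<'E'
from h import *
o=get_obs();t=np.array(o["ee_pos"]);print(t,o["force"],o["eef_rot"])
c=camera("scene")
n=t-[0,0,.0518];u,v=px(c,n);print("nose",u,v)
for l in("pin_nose","stop_mouth"):
    for r in spot_point(l,c)[:1]:
        a,b=r["at"][0]*640,r["at"][1]*480;print(l,r["p"],a,b,w(c,a,b,n[2] if l=="pin_nose" else .07))
a,b=int(u)-35,int(v)-25
cv2.imwrite("pics/s3.png",cv2.resize(c["image"][b:b+60,a:a+80,::-1],None,fx=8,fy=8,interpolation=2));print(a,b,px(c,n-[0,0,n[2]-.07]))
E
```

```text
[0.47249668 0.33639378 0.13270728] [ 0.0320438  -0.5156502  -0.25766929] [3.14136901e+00 1.49114715e-03 4.35932331e-01]
nose 268.4054903105947 261.7181436680025
pin_nose 0.5 267.904 263.616 [0.46665911 0.34035822 0.08090728]
stop_mouth 0.93 267.392 264.624 [0.47570991 0.3383959  0.07      ]
233 236 (np.float64(268.68685706598137), np.float64(265.1191655969792))
```

View pics/s3.png

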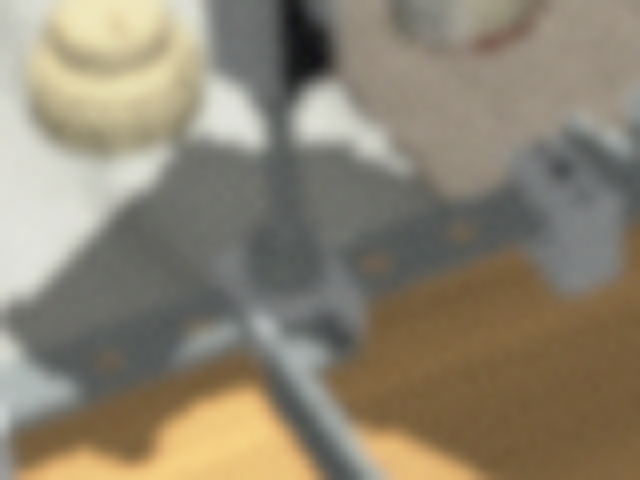

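The pin hangs above the sleeve, its axis at crop x≈285 and the sleeve at ≈287. I'll lower it gently.

Request:
jog_arm(rows=[[[0.0004, -0.0009, 0.004], 0, 0.0], [[0, 0, 0.005], 0, 0.0], [[0, 0, 0.003], 0, 0.0], [[0, 0, 0.002], 0, 0.0], [[0, 0, 0], 0, 0.0]])

```text
time_s: 10.63
ee_pos: [0.4724, 0.3382, 0.1188]
eef_rot: [3.141, 0.001, 0.437]
force: [-0.4, -0.2, -0.8]
grip_width: 0.0131
grip_force: 40.0
```

Request:
jog_arm(rows=[[[0, 0, 0.001], 0, 0.0], [[0, 0, 0.001], 0, 0.0], [[0, 0, 0.001], 0, 0.0], [[0, 0, 0.001], 0, 0.0]])

```text
time_s: 10.97
ee_pos: [0.4726, 0.3384, 0.1155]
eef_rot: [-3.142, -0.0, 0.437]
force: [-0.3, -0.6, -0.9]
grip_width: 0.0126
grip_force: 40.0
```

Request:
jog_arm(rows=[[[0, 0, 0.001], 0, 0.0], [[0, 0, 0.001], 0, 0.0], [[0, 0, 0.001], 0, 0.0], [[0, 0, 0.001], 0, 0.0], [[0, 0, 0], 0, 0.0]])

```text
time_s: 11.38
ee_pos: [0.4727, 0.3385, 0.1116]
eef_rot: [-3.141, -0.0, 0.437]
force: [0.2, 0.6, 1.8]
grip_width: 0.0126
grip_force: 40.0
```

Request:
jog_arm(rows=[[[0, 0, 0.001], 0, 0.0], [[0, 0, 0.001], 0, 0.0], [[0, 0, 0.001], 0, 0.0], [[0, 0, 0.001], 0, 0.0], [[0, 0, 0], 0, 0.0]])

```text
time_s: 11.8
ee_pos: [0.4725, 0.3383, 0.107]
eef_rot: [3.141, 0.001, 0.437]
force: [0.9, 0.4, -2.4]
grip_width: 0.0127
grip_force: 40.0
```

Request:
jog_arm(rows=[[[0, 0, 0.001], 0, 0.0], [[0, 0, 0.001], 0, 0.0], [[0, 0, 0.001], 0, 0.0], [[0, 0, 0.001], 0, 0.0], [[0, 0, 0], 0, 0.0]])

```text
time_s: 12.22
ee_pos: [0.4725, 0.3383, 0.1032]
eef_rot: [3.142, 0.0, 0.437]
force: [1.3, -0.1, -1.7]
grip_width: 0.0128
grip_force: 40.0
```

Request:
jog_arm(rows=[[[0, 0, 0.001], 0, 0.0], [[0, 0, 0.001], 0, 0.0], [[0, 0, 0.001], 0, 0.0], [[0, 0, 0], 0, 0.0]])

```text
time_s: 12.55
ee_pos: [0.4725, 0.3383, 0.1002]
eef_rot: [3.142, 0.0, 0.437]
force: [1.7, 0.9, 0.5]
grip_width: 0.0129
grip_force: 40.0
```

Request:
jog_arm(rows=[[[0, 0, 0.001], 0, 0.0], [[0, 0, 0.001], 0, 0.0], [[0, 0, 0], 0, 0.0]])

```text
time_s: 12.8
ee_pos: [0.4725, 0.3383, 0.0982]
eef_rot: [3.142, 0.0, 0.437]
force: [0.8, 1.1, -2.7]
grip_width: 0.0125
grip_force: 40.0
```

Request:
jog_arm(rows=[[[0, 0, 0.001], 0, 0.0], [[0, 0, 0.001], 0, 0.0], [[0, 0, 0], 0, 0.0]])

```text
time_s: 13.05
ee_pos: [0.4726, 0.3382, 0.0963]
eef_rot: [3.141, 0.0, 0.437]
force: [1.1, -0.8, 0.1]
grip_width: 0.013
grip_force: 40.0
```

Request:
jog_arm(rows=[[[0, 0, 0.001], 0, 0.0], [[0, 0, 0.001], 0, 0.0], [[0, 0, 0.001], 0, 0.0], [[0, 0, 0.001], 0, 0.0]])

```text
time_s: 13.38
ee_pos: [0.4726, 0.3382, 0.0923]
eef_rot: [3.141, 0.0, 0.437]
force: [0.4, -2.5, 1.3]
grip_width: 0.0127
grip_force: 40.0
```

Request:
jog_arm(rows=[[[0, 0, 0.001], 0, 0.0], [[0, 0, 0.001], 0, 0.0], [[0, 0, 0.001], 0, 0.0], [[0, 0, 0.001], 0, 0.0]])

```text
time_s: 13.72
ee_pos: [0.4726, 0.3384, 0.0884]
eef_rot: [-3.141, -0.0, 0.437]
force: [0.7, -1.7, 0.2]
grip_width: 0.0127
grip_force: 40.0
```

Request:
jog_arm(rows=[[[0, 0, 0.001], 0, 0.0], [[0, 0, 0.001], 0, 0.0], [[0, 0, 0.001], 0, 0.0], [[0, 0, 0.001], 0, 0.0], [[0, 0, 0.001], 0, 0.0]])

```text
time_s: 14.13
ee_pos: [0.4725, 0.3384, 0.0831]
eef_rot: [-3.142, 0.0, 0.437]
force: [0.7, -1.2, -2.8]
grip_width: 0.0128
grip_force: 40.0
```

Request:
jog_arm(rows=[[[0, 0, 0.001], 0, 0.0], [[0, 0, 0.001], 0, 0.0], [[0, 0, 0.001], 0, 0.0]])

```text
time_s: 14.38
ee_pos: [0.4725, 0.3384, 0.0804]
eef_rot: [-3.142, 0.0, 0.437]
force: [-0.1, -1.8, -0.7]
grip_width: 0.0127
grip_force: 40.0
```

Request:
jog_arm(rows=[[[0, 0, 0.0005], 0, 0.0], [[0, 0, 0.0005], 0, 0.0], [[0, 0, 0], 0, 0.0]])

```text
time_s: 14.63
ee_pos: [0.4725, 0.3384, 0.0794]
eef_rot: [-3.142, 0.0, 0.437]
force: [1.4, -1.7, -0.9]
grip_width: 0.013
grip_force: 40.0
```

Request:
jog_arm(rows=[[[0, 0, 0.0005], 0, 0.0], [[0, 0, 0], 0, 0.0]])

```text
time_s: 14.8
ee_pos: [0.4726, 0.3384, 0.0789]
eef_rot: [-3.142, -0.0, 0.437]
force: [-0.2, -1.1, 0.6]
grip_width: 0.0128
grip_force: 40.0
```

Request:
jog_arm(rows=[[[0, 0, 0.0005], 0, 0.0], [[0, 0, 0], 0, 0.0]])

```text
time_s: 14.97
ee_pos: [0.4726, 0.3384, 0.0787]
eef_rot: [-3.142, -0.0, 0.437]
force: [-1.1, -1.9, 4.2]
grip_width: 0.0129
grip_force: 40.0
```

Request:
jog_arm(rows=[[[0, 0, 0.0003], 0, 0.0], [[0, 0, 0], 0, 0.0]])

```text
time_s: 15.13
ee_pos: [0.4726, 0.3384, 0.0787]
eef_rot: [-3.142, -0.0, 0.437]
force: [-1.8, -2.7, 7.1]
grip_width: 0.0127
grip_force: 40.0
```

The collar is seated: the force rises while z holds at 78.7 mm, the same height as in the stow sleeve. Now I release and retreat upward.

Request:
jog_arm(rows=[[[0, 0, -0.0004], 0, 0.03], [[0, 0, 0], 0, 0.04], [[0, 0, 0], 0, 0.05], [[0, 0, 0], 0, 0.05], [[0, 0, -0.01], 0, 0.05], [[0, 0, -0.03], 0, 0.05], [[0, 0, -0.04], 0, 0.05], [[0, 0, -0.04], 0, 0.05], [[-0.04, 0, 0], 0, 0.05], [[-0.04, 0, 0], 0, 0.05], [[-0.04, 0, 0], 0, 0.05], [[0, 0, 0], 0, 0.05]], squeeze=5)

```text
time_s: 16.13
ee_pos: [0.3588, 0.2852, 0.1987]
eef_rot: [3.141, 0.002, 0.438]
force: [0.7, -0.1, 1.3]
grip_width: 0.0499
grip_force: 0.0
```

```bash
python3 - <<'E'
from h import *
print(get_obs()["ee_pos"])
c=camera("scene")
cv2.imwrite("pics/s4.png",cv2.resize(c["image"][190:310,200:360,::-1],None,fx=5,fy=5,interpolation=2))
for l in("pin_handle","stop_mouth","detent_pin"):
    for r in spot_point(l,c)[:1]:
        a,b=r["at"][0]*640,r["at"][1]*480;print(l,r["p"],a,b,w(c,a,b,Z[l]))
print(px(c,[.4726,.3384,.095]))
E
```

```text
[0.35877445 0.28515912 0.1986539 ]
pin_handle 0.5 266.30400000000003 256.32 [0.4777592  0.33858651 0.095     ]
stop_mouth 0.97 268.032 264.0 [0.47707823 0.33606972 0.07      ]
detent_pin 0.7 270.272 262.512 [0.47950947 0.32896108 0.07      ]
(np.float64(267.25621316484956), np.float64(257.50165195566586))
```

View pics/s4.png

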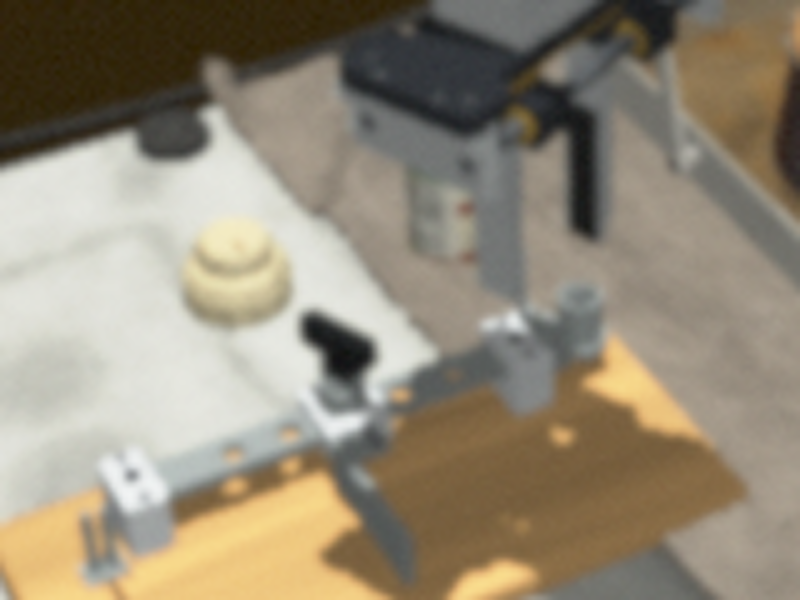

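The pin stands upright and seated in the stop at (340,370), with two free holes to its left at (235,455) and (290,435). The stow sleeve at (580,300) is empty and the arm is clear.

```bash
python3 -c "
from station import *
print(hand_in())"
```

```text
the job is handed in; nothing more can be done
None
```

The job is handed in: the pin is seated through the stop and the bar's third hole (collar on the sleeve), with the gripper released and clear; the judge returned no verdict.

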